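# Lock the slide carrier onto the microscope stage with the long T-toggle

## Task

Take the long bar-headed toggle out of the rack, pass its T-foot down through the slot in the microscope stage until its collar sits on the plate, then give it a quarter turn so that the foot lies across the slot and holds the slide carrier down, and let go. Leave the short toggle and the round knob in their wells.

Things in the scene. Friction and masses are not known exactly. Their poses are not given: they have to be found in the camera images.
- toggle: Long T-toggle, loose, upright in a rack well. Black bar head 48 long (y) x 16 thick (x) x 48 mm high, pinch across x; under it a steel collar, diameter 56, 6 thick, resting on the well's rim; 12 mm stem; T-foot crossbar 40 (y) x 12 x 10 high. Origin: centre of foot's underside, z up; crossbar 0 to 10, collar 26 to 32, head 32 to 80 mm. Collar on the stage puts the origin 26 mm below the slot's mouth.
- toggle_grip (a point): Middle of the long toggle's head: 58 mm above the toggle's origin, 32 mm above its collar's underside. x across the 16 mm thickness, y along the bar and crossbar, z up. The rack is a fixed grey block 90 x 262 x 45 mm with three wells (48 mm wide, 34 deep) in a row, 85 mm apart; which fastener is in which well varies. Rack and stage may swap sides.
- slot (a point): Centre of the mouth of the only slot in the stage, 60 mm above the bench. Slot 60 long (y) x 24 mm wide (x), straight through a 10 mm plate (z up), 50 mm of free space below, so the toggle turns freely either way under it. Stage: fixed black plate 200 x 190 mm on two side rails, an aluminium slide carrier 150 x 150 on top, level with the mouth, two glass slides beside the slot.
- short_toggle: Bystander in another well: like the long toggle (same collar, same heights) but its head is only 28 mm long and its crossbar 20 mm. Origin: centre of the foot's underside, z up, y along the bar. Stays in its well.
- round_knob: Bystander in another well: same collar and heights, but a round black head 36 mm in diameter and a round foot 20 mm in diameter. Origin: centre of the foot's underside, z up. Stays in its well.
Not all that is in view belongs to the job. Leave any green or pink look-alike of the toggle alone.

How it is judged:
By the outcome, as a careful person would: the job done as asked, in the order asked, and still so for the second after the job is handed in, with the robot touching nothing.
It also fails if it takes over 40 s, if anything falls off the work surface, if the arm or the gripper's body presses on something with over 40 N, if the wrist force passes 120 N, or if a joint passes its speed limit or range.

## Robot

A 6-joint arm with a two-finger parallel gripper is mounted at the origin on the work surface. World frame = base frame: x ahead of the robot, y to its left, z up, the work surface at z = 0. Lengths are in m, angles in degrees, forces in N, time in s.
With the tool pointing down it reaches from about 0.35 to 0.875 m from the base axis. Payload 4.2 kg.
Tool frame: the origin (TCP) lies on the front face of the gripper's body, between the roots of the fingers; the fingertips stand 70 mm ahead of it and the grasp point (between the pads) lies 51 mm ahead of it; z points along the fingers, y is the line along which they close (so a half turn about z gives the same grasp; the last joint's range is limited). The gripper opens to 87 mm and grips with 3 to 60 N. Pads are 19 mm wide; open, the fingers measure 117 mm over their backs; the gripper's body (75 mm by 190 mm) begins 51 mm behind the grasp point.
Start: joints at [-55.141, 22.042, 0.453, 0, -68.411, -14.817], TCP at [0.214, -0.587, 0.292] pointing down, gripper open.
Joint ranges: [-179.83, 179.83], [-69.29, 118.12], [-61.27, 80.66], [-181.25, 117.63], [-171.15, -9.14], [-177.46, 177.46]. Speed limits (degrees/s): [159.86, 159.86, 180, 180, 180, 180].

## Interface

Orientations are given as a 3x3 rotation matrix whose columns are the frame's x, y, z axes.
In Python, from station import r gives the robot as it stands.
- The arm moves only by the shell command python3 -m pendant 'ROWS' [OPENING]. ROWS is JSON, a list of rows, each a list of 2 entries, a list of its own where there are three numbers: the shift along the tool's x, y, z in mm, then the turn, a rotation vector about the tool's x, y, z in rad. A call has 1 to 10 rows; each row is the pose to reach, as a shift and turn from the pose commanded when the call began, along the tool's axes at that moment; what a row does not reach only later rows make up. A row lasts 1/10 s, in which the tool goes at most 50 mm and 8.59 degrees, less where a joint would pass 70% of its speed; a pose out of reach is approached as far as the arm can. A call with a gripper value outside its range is refused whole. OPENING is the opening, from 0 (shut) to 1 (fully open), set as the call begins (- or left out, the last holds). The fingers move at their own pace and stop on an object; the grip force is fixed at half the most. Time passes only in rows, so rows that repeat a pose let the fingers close. It gives the time, the measured TCP pose, the force, the opening and the grip force at its end, in the units of the state.
- r.sense(): the state, without advancing time (a new reading comes with each control period).
- r.capture(name): name is "scene" or "top" or "wrist"; returns a dict with "frame" (420x560x3 uint8, red, green, blue), "vertical_fov" (degrees; the focal length in pixels is half the picture's height over the tangent of half this angle, whatever the lens; pixels are square), "cx", "cy" (the principal point, pixels), "rvec" (rotation vector, rad) and "tvec" (3), from world to camera coordinates, as OpenCV has them. Camera axes: x right, y down, z forward; pixel columns grow to the right and rows downward; lengths in m; the calibration is good to about 2 mm. A picture is of the moment at which its call begins. There is no depth.
- r.finish_job(): hands the job in; it is judged then, once.
The state is a dict: "time_s": time; "joints": joint angles; "joint_velocities": joint speeds; "effort": joint torques, N m; "tcp_pos": TCP position; "ee_rot": TCP orientation; "wrist_force": force on the tool from outside, world axes, zero at the start; "moment": the same for the moment, N m; "gripper_width": opening from 0.0 (shut) to 1.0 (fully open); "gripper_force": force on a finger pad.
Only numpy, scipy, OpenCV 4.12 (cv2) and the standard library are available. Lean on these libraries where they do the work, as an engineer would, in place of code of your own. Each camera call takes 0.05 s, during which the arm holds its last target. There are 200 camera calls.

## Working session

There is one attempt and no reset: what is moved stays moved. The work goes in short steps, Python scripts to look and compute and a shell command to move; the robot and the scene stay as the last step left them, time stands still between calls to the robot, and variables do not carry over. Pictures are saved under pics/ and viewed, at most 10 in all, crops included, and the job is handed in when it is done.

```bash
mkdir -p pics
python3 - <<'E'
from station import r
import cv2,json,numpy as np
for n in("scene","top"):
    c=r.capture(n); cv2.imwrite(f"pics/{n}0.png",c["frame"][:,:,::-1])
    d={k:np.array(v).tolist() for k,v in c.items() if k!="frame"}; json.dump(d,open(n+".json","w")); print(n,d)
s=r.sense();print(s["time_s"],s["tcp_pos"],s["ee_rot"],s["gripper_width"])
E
```

```text
scene {'vertical_fov': 57.308403321257074, 'cx': 282.324164306307, 'cy': 209.63835256143653, 'rvec': [0.9381031749088296, 2.3182072841874137, -1.1883199009147514], 'tvec': [0.4074334514582054, -0.1576390235027717, 1.1213737993642192]}
top {'vertical_fov': 43.82834971654605, 'cx': 284.26178215898904, 'cy': 214.45583334291635, 'rvec': [2.1713967830121867, -2.1303991034919787, 0.17088857459731735], 'tvec': [-0.011590023070165335, 0.5958585002593867, 1.0919645140585335]}
0.1 [ 0.21408788 -0.58675897  0.29125611] [[-9.39492567e-01 -3.42568296e-01 -8.23840354e-04]
 [-3.42569256e-01  9.39490779e-01  1.83887394e-03]
 [ 1.44050505e-04  2.00983077e-03 -9.99997970e-01]] 0.9978584347725926
```

View pics/top0.png

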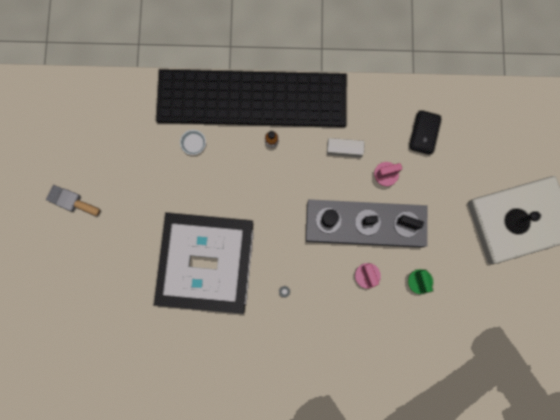

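View pics/scene0.png

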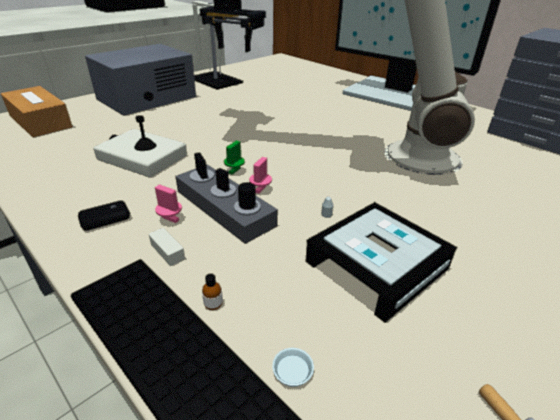

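The top view shows the rack with the knob at (330,219), the short toggle at (369,221) and the long toggle at (408,223). The stage slot is at (205,264). I'll enlarge the crops next.

Run:
```python
import cv2,numpy as np
f=cv2.imread("pics/top0.png")
a=cv2.resize(f[190:260,365:445],None,fx=7,fy=7,interpolation=cv2.INTER_CUBIC)[:,:400*2]
b=cv2.resize(f[205:320,150:260],None,fx=5,fy=5,interpolation=cv2.INTER_CUBIC)
cv2.imwrite("pics/a.png",a);cv2.imwrite("pics/b.png",b);print(a.shape,b.shape)
```

```text
(490, 560, 3) (575, 550, 3)
```

View pics/a.png

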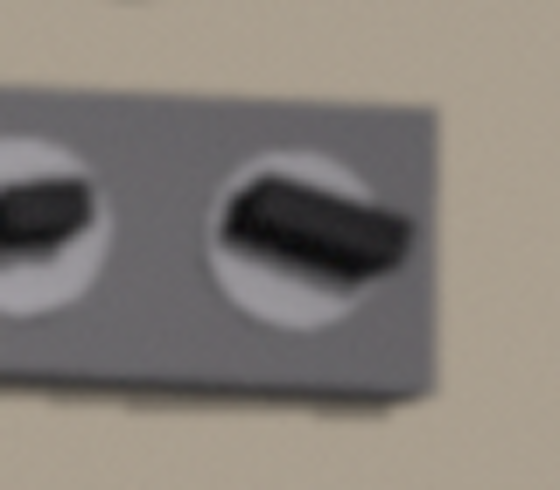

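View pics/b.png

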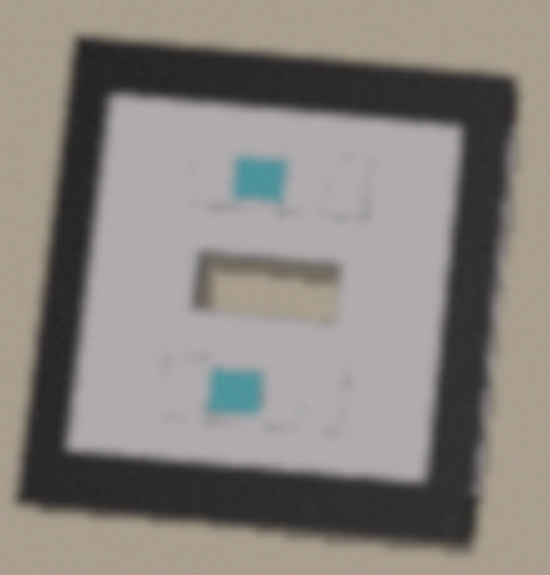

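The crops show the long toggle's collar centred at crop (297,240), with the head's long edges running from (268,175) to (412,222) and from (222,238) to (350,285). The slot mouth corners are (200,250), (340,264), (335,322) and (194,308).

```bash
cat > h.py <<'E'
import json,numpy as np,cv2
def load(n): return json.load(open(n+".json"))
def deproj(c,px,z):
    R=cv2.Rodrigues(np.array(c["rvec"]))[0];t=np.array(c["tvec"]);f=210/np.tan(np.radians(c["vertical_fov"]/2))
    px=np.atleast_2d(px).astype(float);d=np.c_[(px[:,0]-c["cx"])/f,(px[:,1]-c["cy"])/f,np.ones(len(px))]@R
    o=-R.T@t;return o+d*((z-o[2])/d[:,2])[:,None]
ang=lambda v:np.degrees(np.arctan2(v[1],v[0]))
E
python3 - <<'E'
from h import *
c=load("top")
A=lambda p:(np.array(p)+.5)/7-.5+[365,190]
B=lambda p:(np.array(p)+.5)/5-.5+[150,205]
D=lambda p,z:deproj(c,p,z)
col=D(A([[297,240],[208,235],[385,245],[293,150],[300,330]]),.051)
print("collar",col,np.linalg.norm(col[1]-col[2]),np.linalg.norm(col[3]-col[4]))
h=D(A([[268,175],[412,222]]),.099);print("headtop edge",h,np.linalg.norm(h[0]-h[1]),ang(h[1]-h[0]))
h=D(A([[222,238],[350,285]]),.051);print("headbase",ang(h[1]-h[0]),np.linalg.norm(h[0]-h[1]))
s=D(B([[200,250],[340,264],[335,322],[194,308]]),.06);print("slot",s.mean(0),ang(s[1]-s[0]),ang(s[2]-s[3]),[np.linalg.norm(s[i]-s[i-1]) for i in range(4)])
k=D(B([[108,93],[465,124],[428,483],[66,452]]),.06);print("carrier",k.mean(0),ang(k[1]-k[0]),ang(k[2]-k[3]),ang(k[3]-k[0]),[np.linalg.norm(k[i]-k[i-1]) for i in range(4)])
E
```

```text
collar [[ 0.57967657 -0.26594828  0.051     ]
 [ 0.58068795 -0.23839356  0.051     ]
 [ 0.57865877 -0.29320022  0.051     ]
 [ 0.60780091 -0.265163    0.051     ]
 [ 0.55174886 -0.26641909  0.051     ]] 0.05484421271445877 0.05606612355694535
headtop edge [[ 0.59251123 -0.24568896  0.099     ]
 [ 0.57929924 -0.28823165  0.099     ]] 0.04454702054674188 -107.25261978773275
headbase -109.35225111962386 0.041760965663907135
slot [0.48912623 0.16957094 0.06      ] -94.61731646583213 -94.57605977798578 [np.float64(0.024513858481624393), np.float64(0.0595191556580058), np.float64(0.02447683446653846), np.float64(0.059744539068901946)]
carrier [0.48902319 0.16968963 0.06      ] -93.86876945659067 -93.8086055012511 176.2219261593042 [np.float64(0.1518610922825313), np.float64(0.1528232459358416), np.float64(0.15170321143246304), np.float64(0.15185165696946748)]
```

```bash
python3 -m pendant '[[[-25,10,2],[0,0,-0.05]],[[-70,27,6],[0,0,-0.15]],[[-120,46,11],[0,0,-0.27]],[[-170,66,15],[0,0,-0.38]],[[-215,84,20],[0,0,-0.48]],[[-260,101,24],[0,0,-0.57]],[[-310,120,28],[0,0,-0.67]],[[-360,140,33],[0,0,-0.78]],[[-410,159,37],[0,0,-0.87]],[[-440,171,40],[0,0,-0.9]]]' 1
python3 -m pendant '[[[-13,5,1],[0,0,-0.01]],[[-13,5,1],[0,0,-0.01]],[[-13,5,1],[0,0,-0.01]],[[-13,5,1],[0,0,-0.01]]]'
python3 - <<'E'
from station import r
import cv2,json,numpy as np
n="wrist"
c=r.capture(n); cv2.imwrite(f"pics/w1.png",c["frame"][:,:,::-1])
d={k:np.array(v).tolist() for k,v in c.items() if k!="frame"}; json.dump(d,open(n+".json","w"))
s=r.sense();print(s["time_s"],s["tcp_pos"],s["ee_rot"],s["joints"])
E
```

```text
time_s: 1.1
tcp_pos: [0.5702, -0.2739, 0.2517]
ee_rot: [[-0.313, -0.95, -0.001], [-0.95, 0.313, 0.0], [-0.0, 0.001, -1.0]]
wrist_force: [1.3, -0.8, 1.0]
gripper_width: 0.993
gripper_force: 0.0
time_s: 1.5
tcp_pos: [0.5675, -0.2628, 0.2515]
ee_rot: [[-0.308, -0.952, 0.0], [-0.952, 0.308, -0.0], [0.0, -0.0, -1.0]]
wrist_force: [0.9, 0.0, -0.3]
gripper_width: 1.0
gripper_force: 0.0
1.55 [ 0.56750578 -0.26294814  0.25155471] [[-3.07827997e-01 -9.51441996e-01  2.28102334e-04]
 [-9.51442019e-01  3.07827964e-01 -1.70441068e-04]
 [ 9.19485135e-05 -2.69492678e-04 -9.99999959e-01]] [-1.00546514e+01  2.37691429e+01 -2.89504235e+00  8.20763763e-03
 -6.33212414e+01 -7.87741634e+00]
```

View pics/w1.png

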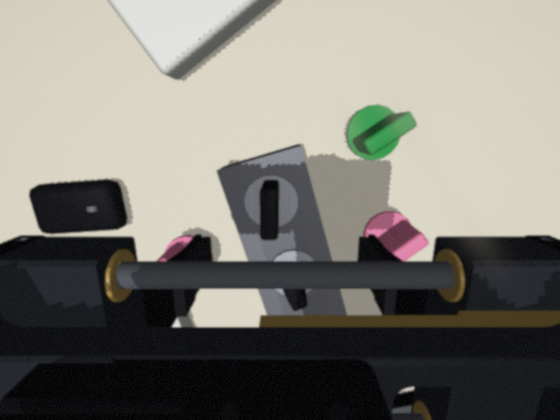

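The wrist view shows the long toggle at about (270,208), with its bar nearly aligned with the image columns. The green and pink decoys are outside the rack. I'll enlarge the toggle.

Run:
```python
import cv2,numpy as np
f=cv2.imread("pics/w1.png")
a=cv2.resize(f[165:250,230:315],None,fx=7,fy=7,interpolation=cv2.INTER_CUBIC)
a=cv2.convertScaleAbs(a,alpha=1.6,beta=15)
cv2.imwrite("pics/w1c.png",a)
```

```text
(no output)
```

View pics/w1c.png

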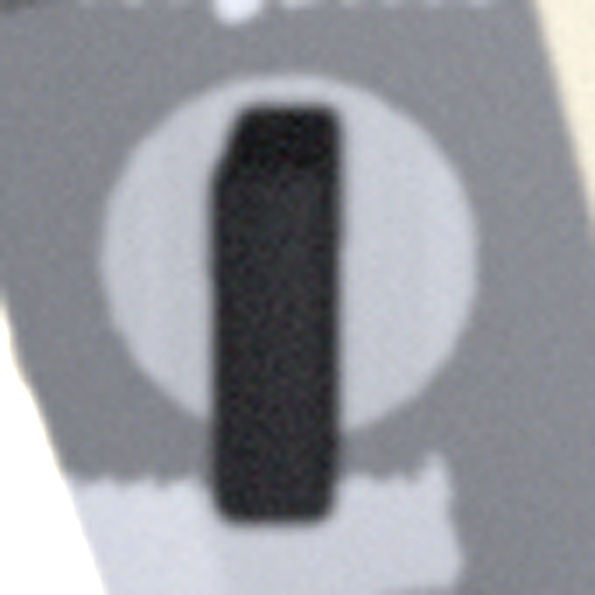

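The top face of the head has corners (213,172), (338,172), (333,522) and (213,522) in the crop. The collar centre is about (288,254).

Run:
```python
from h import *
c=load("wrist")
A=lambda p:(np.array(p)+.5)/7-.5+[230,165]
h=deproj(c,A([[213,172],[338,172],[333,522],[213,522]]),.099)
print(h.mean(0),[np.linalg.norm(h[i]-h[i-1]) for i in range(4)],ang(h[0]-h[3]),ang(h[1]-h[2]))
k=deproj(c,A([[288,254],[100,253],[477,253]]),.051);print(k[0],np.linalg.norm(k[1]-k[2]))
R=np.array([[-.3078,-.9514,0],[-.9514,.3078,0],[0,0,-1]])
for p in (h.mean(0),k[0],(h.mean(0)+k[0])/2):
    print(R.T@(np.array([p[0],p[1],.128])-[0.5675,-0.2629,0.2515])*1000, ang(R[:,0]))
```

```text
[ 0.58135927 -0.26310241  0.099     ] [np.float64(0.0453137180201268), np.float64(0.015179348586433333), np.float64(0.045313175544245805), np.float64(0.015255857277628512)] -109.13087649892897 -109.03413011598876
[ 0.58154315 -0.26392175  0.051     ] 0.055323958719089475
[ -4.07331077 -13.24801035 123.5       ] -107.92759907727245
[ -3.3503872  -13.67514928 123.5       ] -107.92759907727245
[ -3.71184899 -13.46157981 123.5       ] -107.92759907727245
```

```bash
python3 -m pendant '[[[-3,-10,0],[0,0,0.02]],[[-3.5,-13.5,20],[0,0,0.02]],[[-3.5,-13.5,50],[0,0,0.02]],[[-3.5,-13.5,80],[0,0,0.02]],[[-3.5,-13.5,105],[0,0,0.02]],[[-3.5,-13.5,118],[0,0,0.02]],[[-3.5,-13.5,123],[0,0,0.02]],[[-3.5,-13.5,123],[0,0,0.02]]]' 1
python3 -m pendant '[[[0,0,0],[0,0,0]],[[0,0,0],[0,0,0]],[[0,0,0],[0,0,0]],[[0,0,0],[0,0,0]],[[0,0,0],[0,0,0]],[[0,0,0],[0,0,0]],[[0,0,0],[0,0,0]],[[0,0,0],[0,0,0]]]' 0
```

```text
time_s: 2.35
tcp_pos: [0.5826, -0.263, 0.1283]
ee_rot: [[-0.325, -0.946, 0.0], [-0.946, 0.325, -0.0], [0.0, -0.0, -1.0]]
wrist_force: [0.5, -0.4, 0.0]
gripper_width: 0.995
gripper_force: 0.0
time_s: 3.15
tcp_pos: [0.5822, -0.2626, 0.1282]
ee_rot: [[-0.325, -0.946, -0.0], [-0.946, 0.325, 0.0], [-0.0, 0.0, -1.0]]
wrist_force: [-0.8, -0.2, -0.3]
gripper_width: 0.353
gripper_force: 0.0
```

```bash
python3 -m pendant '[[[0,0,0],[0,0,0]],[[0,0,0],[0,0,0]],[[0,0,0],[0,0,0]],[[0,0,0],[0,0,0]],[[0,0,0],[0,0,0]]]' 0
python3 -m pendant '[[[0,0,-5],[0,0,0]],[[0,0,-25],[0,0,0]],[[0,0,-60],[0,0,0]],[[0,0,-95],[0,0,0]],[[0,0,-120],[0,0,0]],[[0,0,-130],[0,0,0]],[[0,0,-130],[0,0,0]]]'
```

```text
time_s: 3.65
tcp_pos: [0.5822, -0.2626, 0.1282]
ee_rot: [[-0.325, -0.946, 0.0], [-0.946, 0.325, -0.0], [-0.0, -0.0, -1.0]]
wrist_force: [-0.3, 0.2, 0.1]
gripper_width: 0.184
gripper_force: 30.0
time_s: 4.35
tcp_pos: [0.5825, -0.2626, 0.2597]
ee_rot: [[-0.325, -0.946, 0.003], [-0.946, 0.325, -0.0], [-0.001, -0.003, -1.0]]
wrist_force: [-0.4, 0.3, -1.7]
gripper_width: 0.18
gripper_force: 30.0
```

```bash
python3 -m pendant '[[[-20,12,0],[0,0,-0.01]],[[-58,35,0],[0,0,-0.04]],[[-98,59,5],[0,0,-0.07]],[[-139,84,8],[0,0,-0.1]],[[-180,109,12],[0,0,-0.13]],[[-221,134,15],[0,0,-0.16]],[[-262,158,18],[0,0,-0.19]],[[-303,183,20],[0,0,-0.22]],[[-342,207,23],[0,0,-0.25]],[[-368,223,25],[0,0,-0.262]]]'
python3 -m pendant '[[[-4,8,0],[0,0,0]],[[-4,8,0],[0,0,0]],[[-4,8,0],[0,0,0]],[[-4,8,0],[0,0,0]]]'
python3 - <<'E'
from station import r
import cv2,json,numpy as np
for n in("top","wrist"):
    c=r.capture(n); cv2.imwrite(f"pics/{n}2.png",c["frame"][:,:,::-1])
    d={k:np.array(v).tolist() for k,v in c.items() if k!="frame"}; json.dump(d,open(n+"2.json","w"))
s=r.sense();print(s["time_s"],s["tcp_pos"],s["ee_rot"],s["joints"])
E
```

```text
time_s: 5.35
tcp_pos: [0.4891, 0.16, 0.2311]
ee_rot: [[-0.066, -0.998, -0.003], [-0.998, 0.066, -0.002], [0.002, 0.003, -1.0]]
wrist_force: [0.7, -0.5, -1.6]
gripper_width: 0.181
gripper_force: 30.0
time_s: 5.75
tcp_pos: [0.4833, 0.1613, 0.2328]
ee_rot: [[-0.071, -0.997, -0.001], [-0.997, 0.071, -0.001], [0.001, 0.001, -1.0]]
wrist_force: [0.2, -0.1, -1.4]
gripper_width: 0.178
gripper_force: 30.0
5.85 [0.48351388 0.16142348 0.23312286] [[-7.07948579e-02 -9.97490875e-01 -2.05716699e-04]
 [-9.97490882e-01  7.07948902e-02 -1.54469896e-04]
 [ 1.68646002e-04  1.94264857e-04 -9.99999967e-01]] [ 3.67314291e+01  1.39807314e+01 -2.05145060e+01  5.33543203e-05
 -5.55195022e+01 -4.07911028e+01]
```

View pics/wrist2.png

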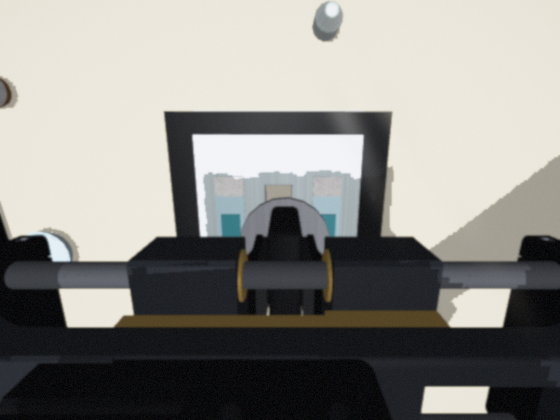

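The toggle is held, with its collar centred near column 285. The slot's far end shows at (278,190), and the carrier edges at columns 195–363 look square to the view. I'll enlarge this area to measure it.

Run:
```python
import cv2,numpy as np
f=cv2.imread("pics/wrist2.png")
a=cv2.resize(f[100:250,180:380],None,fx=4,fy=4,interpolation=cv2.INTER_CUBIC)
cv2.imwrite("pics/w2c.png",a)
```

```text
(no output)
```

View pics/w2c.png

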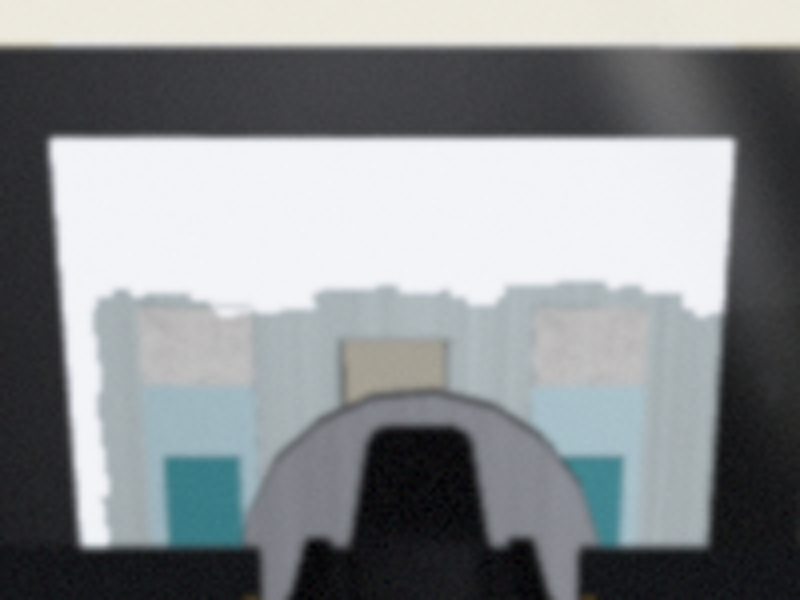

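Run:
```python
from h import *
c=load("wrist2")
A=lambda p:(np.array(p)+.5)/4-.5+[180,100]
T=np.array([.48351,.16142,.23312]);R=np.array([[-.0708,-.9975,0],[-.9975,.0708,0],[0,0,-1]])
D=lambda p,z:(deproj(c,A(p),z)-T)@R*1000
print("cam",(-cv2.Rodrigues(np.array(c["rvec"]))[0].T@np.array(c["tvec"])-T)@R*1000)
s=D([[342,338],[447,338]],.06);print("slot end",s)
k=D([[50,138],[735,138],[80,545],[710,545]],.06);print("carrier",k)
pts=D([[425,394],[250,530],[597,530],[340,418],[510,418]],.156);print(pts)
from scipy.optimize import least_squares
o=least_squares(lambda q:np.hypot(pts[:,0]-q[0],pts[:,1]-q[1])-q[2],[0,0,28]);print("collar",o.x)
o=least_squares(lambda q:np.hypot(pts[:,0]-q[0],pts[:,1]-q[1])-28,[0,0]);print("collar r28",o.x,o.fun)
w=(np.array([.489,.1697,.06])-T)@R*1000;print("slot from top",w)
```

```text
cam [ 68.13642783  -0.3506318  -92.43842425]
slot end [[ 19.32019832 -17.83985833 173.12      ]
 [ 19.3216786    6.23693281 173.12      ]]
carrier [[ 63.80510245 -81.17547064 173.12      ]
 [ 63.83300861  69.19070867 173.12      ]
 [-31.11079147 -81.65523348 173.12      ]
 [-31.12278499  69.79625856 173.12      ]]
[[ 28.55273574   0.64679003  77.12      ]
 [  7.20303645 -26.0871991   77.12      ]
 [  7.1993984   26.99122949  77.12      ]
 [ 24.88052114 -12.01839767  77.12      ]
 [ 24.88074119  13.32424786  77.12      ]]
collar [ 1.00177571  0.48952404 27.22495255]
collar r28 [0.05620121 0.48882426] [ 0.49697236 -0.4797843  -0.55181702 -0.20292353 -0.0535175 ]
slot from top [ -8.647992  -4.890051 173.12    ]
```

```bash
python3 -m pendant '[[[-5,-3,0],[0,0,0]],[[-10.5,-6,8],[0,0,0]],[[-10.5,-6,25],[0,0,0]],[[-10.5,-6,45],[0,0,0]],[[-10.5,-6,60],[0,0,0]],[[-10.5,-6,72],[0,0,0]],[[-10.5,-6,80],[0,0,0]],[[-10.5,-6,84],[0,0,0]],[[-10.5,-6,84],[0,0,0]]]'
python3 -m pendant '[[[0,0,2],[0,0,0]],[[0,0,4],[0,0,0]],[[0,0,5],[0,0,0]],[[0,0,5],[0,0,0]]]'
```

```text
time_s: 6.75
tcp_pos: [0.49, 0.1726, 0.1489]
ee_rot: [[-0.069, -0.998, -0.0], [-0.998, 0.069, -0.0], [0.0, 0.0, -1.0]]
wrist_force: [0.4, -1.2, -1.3]
gripper_width: 0.184
gripper_force: 30.0
time_s: 7.15
tcp_pos: [0.49, 0.1725, 0.1444]
ee_rot: [[-0.069, -0.998, 0.0], [-0.998, 0.069, 0.0], [-0.0, -0.0, -1.0]]
wrist_force: [-0.1, -1.1, -1.3]
gripper_width: 0.184
gripper_force: 30.0
```

```bash
python3 -m pendant '[[[0,0,0.5],[0,0,0]],[[0,0,1],[0,0,0]],[[0,0,1.3],[0,0,0]],[[0,0,1.3],[0,0,0]]]'
```

```text
time_s: 7.55
tcp_pos: [0.49, 0.1725, 0.1431]
ee_rot: [[-0.069, -0.998, 0.0], [-0.998, 0.069, 0.0], [-0.0, -0.0, -1.0]]
wrist_force: [-1.4, 0.6, 0.7]
gripper_width: 0.184
gripper_force: 30.0
```

```bash
python3 -m pendant '[[[0,0,0.3],[0,0,0]],[[0,0,0.3],[0,0,-0.03]],[[0,0,0.3],[0,0,-0.1]],[[0,0,0.3],[0,0,-0.2]],[[0,0,0.3],[0,0,-0.3]],[[0,0,0.3],[0,0,-0.41]],[[0,0,0.3],[0,0,-0.52]],[[0,0,0.3],[0,0,-0.63]],[[0,0,0.3],[0,0,-0.72]],[[0,0,0.3],[0,0,-0.77]]]'
python3 -m pendant '[[[0,0,0],[0,0,-0.05]],[[0,0,0],[0,0,-0.14]],[[0,0,0],[0,0,-0.25]],[[0,0,0],[0,0,-0.36]],[[0,0,0],[0,0,-0.47]],[[0,0,0],[0,0,-0.58]],[[0,0,0],[0,0,-0.68]],[[0,0,0],[0,0,-0.76]],[[0,0,0],[0,0,-0.8]],[[0,0,0],[0,0,-0.8]]]'
```

```text
time_s: 8.55
tcp_pos: [0.4904, 0.173, 0.1432]
ee_rot: [[0.647, -0.762, 0.001], [-0.762, -0.647, 0.001], [0.0, -0.002, -1.0]]
wrist_force: [-0.1, 0.8, 2.2]
gripper_width: 0.181
gripper_force: 30.0
time_s: 9.55
tcp_pos: [0.4904, 0.1729, 0.1431]
ee_rot: [[0.998, -0.069, 0.001], [-0.069, -0.998, 0.001], [0.001, -0.001, -1.0]]
wrist_force: [-0.5, 0.4, 2.9]
gripper_width: 0.182
gripper_force: 30.0
```

```bash
python3 -m pendant '[[[0,0,0],[0,0,0]],[[0,0,0],[0,0,0]],[[0,0,0],[0,0,0]],[[0,0,0],[0,0,0]],[[0,0,0],[0,0,0]],[[0,0,0],[0,0,0]],[[0,0,0],[0,0,0]],[[0,0,0],[0,0,0]]]' 0.8
python3 -m pendant '[[[0,0,-5],[0,0,0]],[[0,0,-25],[0,0,0]],[[0,0,-60],[0,0,0]],[[0,0,-100],[0,0,0]],[[-30,0,-130],[0,0,0]],[[-70,0,-140],[0,0,0]],[[-110,0,-140],[0,0,0]],[[-130,0,-140],[0,0,0]],[[-130,0,-140],[0,0,0]]]'
python3 - <<'E'
from station import r
import cv2,numpy as np
t=r.capture("top")["frame"][:,:,::-1];s=r.capture("scene")["frame"][:,:,::-1]
a=cv2.resize(t[200:320,140:265],(390,375),interpolation=cv2.INTER_CUBIC)
b=cv2.resize(s[190:320,300:460],(405,330),interpolation=cv2.INTER_CUBIC)
o=np.zeros((600,800,3),np.uint8);o[:375,:390]=a;o[:330,395:]=b;o[380:580,:280]=cv2.resize(t[190:260,300:435],(280,200));o[340:600,400:]=cv2.resize(s[130:245,150:300],(400,260))
cv2.imwrite("pics/end.png",o)
E
```

```text
time_s: 10.35
tcp_pos: [0.4899, 0.1725, 0.1427]
ee_rot: [[0.998, -0.07, 0.0], [-0.07, -0.998, 0.0], [0.0, -0.0, -1.0]]
wrist_force: [0.1, 1.6, 0.7]
gripper_width: 0.773
gripper_force: 0.0
time_s: 11.25
tcp_pos: [0.3582, 0.1811, 0.2835]
ee_rot: [[0.998, -0.067, 0.001], [-0.067, -0.998, 0.002], [0.001, -0.002, -1.0]]
wrist_force: [-0.3, 0.2, 0.5]
gripper_width: 0.801
gripper_force: 0.0
```

View pics/end.png

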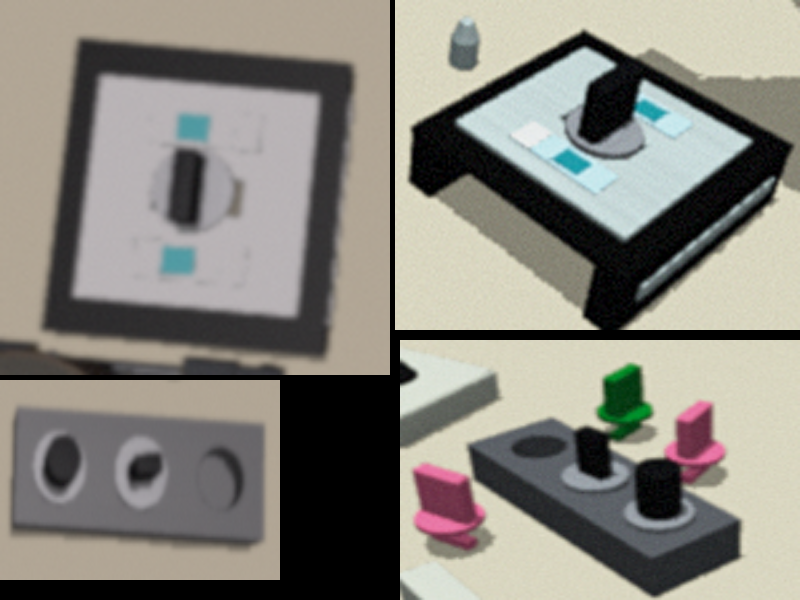

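The toggle stands on the stage with its bar across the slot, and both bystanders are in their wells. A strip of the slot's right end shows beside the collar, so I'll measure how far off centre it is.

Run:
```python
from h import *
c=load("top")
A=lambda p:(np.array(p)+.5)/3.125-.5+[140,200]
k=deproj(c,A(np.array([[150,190],[236,190],[193,147],[193,232]])*[390/390.6,1]),.066)
print(k,k[:2].mean(0),k[2:].mean(0),np.linalg.norm(k[0]-k[1]),np.linalg.norm(k[2]-k[3]))
e=deproj(c,A([[182,150],[202,150],[170,220],[190,222]]),.114);print(ang(e[0]-e[2]),ang(e[1]-e[3]))
```

```text
[[0.49098205 0.20123275 0.066     ]
 [0.4920683  0.14364093 0.066     ]
 [0.52046062 0.17363911 0.066     ]
 [0.4634752  0.17129153 0.066     ]] [0.49152518 0.17243684 0.066     ] [0.49196791 0.17246532 0.066     ] 0.057602059535586385 0.05703376084012698
-7.312461214186523 -7.147663433500699
```

```bash
python3 -c "
from station import r
print(r.finish_job())"
```

```text
the job is handed in; nothing more can be done
None
```

I put the long toggle through the slot with its collar on the stage, gave it a quarter turn so the foot lies across the slot, and released it. I handed the job in about 11 s into the 40 s limit. The last pictures show it standing there about 3 mm off centre each way, the short toggle and round knob still in their wells; the foot itself, under the plate, was not in view.

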